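# Slide the shelf board home in the bench rack

## Robot

A 7-joint arm with a two-finger parallel gripper is mounted at the origin on the work surface. World frame = base frame: x ahead of the robot, y to its left, z up, the work surface at z = 0. Lengths are in m, angles in rad, forces in N, time in s.
With the tool pointing down it reaches from about 0.35 to 0.9 m from the base axis. Payload 8.1 kg.
Tool frame: the origin (TCP) lies at the centre of the arm's flange, where the gripper is bolted on; the fingertips stand 178 mm ahead of it and the grasp point (between the pads) lies 159 mm ahead of it; x points along the fingers, z is the direction in which the jaws open and shut, and the axes are right-handed (so a half turn about x gives the same grasp; the last joint's range is limited). The gripper opens to 92 mm and grips with 3 to 60 N. Pads are 19 mm wide; open, the fingers measure 130 mm over their backs; the gripper's body (75 mm by 190 mm) begins 47 mm behind the grasp point.
Start: joints at [-1.273, 0.434, 0.025, 1.573, -0.012, 1.134, -0.075], TCP at [0.244, 0.575, 0.405] pointing down, gripper open.
Joint ranges: [-2.62, 2.62], [-0.44, 2.09], [-1.27, 1.32], [0.08, 2.57], [-1.32, 4.46], [0.12, 2], [-2.74, 2.74]. Speed limits (rad/s): [2.22, 2.22, 3.01, 3.01, 3.14, 3.14, 3.14].

## Interface

Orientations are given as a rotation vector (axis times angle).
In Python, from cell import arm, get_image, search_frame, pinpoint gives the robot as it stands.
- The arm moves only by the tool arm_command, never from a script. Its argument "motion" is a list of rows, each a list of 7 numbers: the finger opening in mm, from 0 to 91.8, then the shift along the tool's x, y, z in mm, then the turn, a rotation vector about the tool's x, y, z in degrees. In form: [[fingers, x, y, z, ax, ay, az], ...]. A call has 1 to 5 rows; each row shifts and turns the commanded pose from where the row before left it, along the tool's axes as they then stand; what a row does not reach is not made up. A row lasts 1/8 s, in which the tool goes at most 62.5 mm and 10.7 degrees, less where a joint would pass 70% of its speed; a pose out of reach is approached as far as the arm can. A call with a gripper value outside its range is refused whole. The fingers move at their own pace and stop on an object; "newtons" is the grip in N (left out, the last holds). Time passes only in rows, so rows that do not move let the fingers close. It gives the time, the measured TCP pose, the force and the opening at its end, in the units of the state.
- arm.observe(): the state, without advancing time (a new reading comes with each control period).
- get_image(name): name is "scene" or "top"; returns a dict with "frame" (420x560x3 uint8, red, green, blue), "range_z" (420x560 float32, m along the optical axis (not along the pixel's ray), 0 where there is no reading), "K" (3x3 intrinsics, pixels), "origin" and "rotation" of the camera in the world. Camera axes: x right, y down, z forward; pixel columns grow to the right and rows downward; lengths in m; the calibration is good to about 2 mm. A picture is of the moment at which its call begins.
- arm.sign_off(): hands the job in, once; it reports no verdict.
Trained networks look in the newest picture that a camera, given by its name, has taken for a name from the list of things; names that differ only in an ending like _2 or _b are one class to them, and where a whole thing is asked for, a point or a joint stands for the part that bears it (a point fixed in the world has none). Each returns a list of dicts, best first, with "p" (0 to 1); they miss things now and then, are a little off and sometimes report something else, mostly with a low value. They report only what shows in the picture. A call takes as long as a camera call.
- search_frame(camera, target): "point" ([x, y, z] in m, in world coordinates, good to about 4 mm: the middle of the surface that is visible of it).
- pinpoint(camera, target): "point" ([x, y, z] in m, in world coordinates, good to about 4 mm: a listed point, or the origin of a listed thing).
The state is a dict: "clock": time; "joints": joint angles; "dq": joint speeds; "joint_efforts": joint torques, N m; "position": TCP position; "ee_rot": TCP orientation; "force": force on the tool from outside, world axes, zero at the start; "ft_torque": the same for the moment, N m; "width": opening from 0.0 (shut) to 1.0 (fully open).
Only numpy, scipy, OpenCV 4.12 (cv2) and the standard library are available. Lean on these libraries where they do the work, as an engineer would, in place of code of your own. Each camera call takes 0.05 s, during which the arm holds its last target. There are 200 camera calls.

## Task

The shelf board of the low bench rack is only part-way in. Push it along its runners with your fingertips, gently and without lifting it, until you feel its rear batten drop into the locating notches and the board lies flat; do not ram it after that. Leave the bottle, the wedge, the carabiner and the fingerboard where they are.

Things in the scene. Friction and masses are not known exactly. Their poses are not given: they have to be found in the camera images.
- rack: Low open bench rack, fixed: four aluminium corner uprights 160 mm tall, 295 mm deep (x), 341 mm wide (y). Origin on the bench; +x runs from its open front to its rear, the way the board slides in; +y is its left, z up. It stands crosswise: its front faces the robot's right, and the board slides in towards the robot's left. Below the runners are only a foot board and cartons (tops at 73 mm, behind x = -45 mm).
- runner_left (a point): Front end of the left runner, middle of its top (-130, 130, 110 mm in the rack's frame). Runners are 25 mm wide (inner faces at y = +-117.5 mm), 20 mm tall, and run back to x = 145 mm. Side guides leave the board 2.5 mm each side. A steel keeper over each runner (x = -20 to 20 mm, underside 24 mm above it, reaching in to y = +-122.5 mm) stops the board tipping.
- runner_right (a point): Front end of the right runner, middle of its top (-130, -130, 110 mm in the rack's frame).
- notch_left (a point): Middle of the mouth of the locating notch in the left runner, level with the runner's top (111, 130, 110 mm in the rack's frame). The notch is square, 24 mm long (x = 99 to 123 mm) and 10 mm deep. Pushed slowly the batten falls into it by its own weight; pushed fast (over about 0.15 m/s) it can skip across and run on 25 mm to the rear cross-rail.
- notch_right (a point): The same in the right runner (111, -130, 110 mm in the rack's frame).
- shelf_board: Loose plywood board, 240 mm deep (x), 280 wide (y), 12 thick, 0.4 to 0.7 kg; waxed, a push of 1 to 4 N slides it. Origin at the centre of its underside, axes like the rack's. It starts drawn out 50 to 100 mm, batten riding on the runners, so sloping about 3 degrees down to the front. Home, its origin is at x = 0 (3 mm play each way) and z = 110 mm in the rack's frame, flat on the runners.
- board_front (a point): Centre of the flat front face of the board's dark oak nosing, the face to push: 32 mm tall, 220 mm wide (-120, 0, -4 mm in the board's frame). The nosing is 18 mm thick and passes between the runners. Home, the face is 120 mm in front of the rack's origin, its middle 106 mm above the bench; at the start up to 6 mm lower.
- batten_left (a point): Left end of the locating batten, middle of its underside (111, 130, -8 mm in the board's frame): about 110 mm above the bench while riding on the runner, 102 mm when dropped in. The batten is dark oak, 18 mm deep (x), 8 mm tall, full width, under the board's rear edge. Dropped in, it stops against the notches' far walls, which a pushing finger feels as a firm stop.
- batten_right (a point): Right end of the batten, likewise (111, -130, -8 mm in the board's frame).
- bottle: Loose clear bottle with a yellow label and blue cap, 72 mm across, 220 mm tall, standing behind the rack's rear end, on its left. Origin at the centre of its base.
- wedge: Loose folded steel wedge, 66 x 34 mm, 29 mm high, lying on the bench before the rack's front, to its right. Origin under its centre.
- carabiner: Loose steel carabiner, an oval 72 x 38 mm, 8 mm thick, lying on the bench before the rack's front, to its left. Origin under its centre.
- fingerboard: Loose miniature skateboard, 101 x 28 mm, 21 mm high, on its wheels behind the rack's rear end, on its right. Origin under its centre.

How it is judged:
On the way, in this order (a step that is already met when the one before it is completed fails the run):
1. the fingertips push the board along the runners (contact force between the fingers and shelf_board above 0.3 N and distance of shelf_board from where it was at the start of the episode above 0.015 m and z of batten_left in the frame of rack above 0.107 m), for 0.05 s.
2. the batten drops into both notches (z of batten_left in the frame of rack between 0.098 and 0.1055 m and z of batten_right in the frame of rack between 0.098 and 0.1055 m and angle between shelf_board's own z axis and vertical below 0.015 rad and x of shelf_board in the frame of rack between -0.006 and 0.006 m), for 0.2 s.
At the end, for the whole second after the job is handed in: The batten is down in both notches (each end at least 4.5 mm below the runner tops, board origin within 6 mm of home), the board flat within 0.015 rad and at rest; each bystander within 20 mm of where it stood (all of step 2 and linear speed of shelf_board below 0.01 m/s and angular speed of shelf_board below 0.05 rad/s and distance of each of bottle, wedge, carabiner, fingerboard from where it was at the start of the episode below 0.02 m); the robot touches nothing.
It fails at once if the board is lifted: its front face rises 15 mm above its home height, or an end of the batten 12 mm above the runners (z of board_front in the frame of rack above 0.121 m or z of any of batten_left, batten_right in the frame of rack above 0.122 m).
It fails at once if the board is rammed: the fingers press on it with more than 80 N (contact force between the fingers and shelf_board above 80 N).
It fails at once if a bystander is moved more than 20 mm (distance of any of bottle, wedge, carabiner, fingerboard from where it was at the start of the episode above 0.02 m).
It also fails if it takes over 40 s, if anything falls off the work surface, if the arm or the gripper's body presses on something with over 40 N, if the wrist force passes 120 N, or if a joint passes its speed limit or range.

## Working session

There is one attempt and no reset: what is moved stays moved. The work goes in short steps, Python scripts to look and compute and a tool call to move; the robot and the scene stay as the last step left them, time stands still between calls to the robot, and variables do not carry over. Pictures are saved under pics/ and viewed, about 8 in all and at most 12, crops included, and the job is handed in when it is done.

Besides the shell and the picture viewer there is one more tool, called after ">>>" in YAML: its name, and indented under it one key for each argument. arm_command: Moves the arm, as the interface text tells. Its arguments: {"type":"object","properties":{"motion":{"type":"array"},"newtons":{"type":"number"}},"required":["motion"]}

```bash
mkdir -p pics
python3 - <<'E'
from cell import arm,get_image,search_frame,pinpoint
import cv2,numpy as np
s=arm.observe();print({k:np.round(s[k],3) for k in ("clock","position","ee_rot","force","width")})
ims=[]
for c in("scene","top"):
    d=get_image(c);cv2.imwrite(f"pics/{c}0.png",d["frame"][...,::-1]);print(c,np.round(d["origin"],3))
    for t in("rack","runner_left","runner_right","notch_left","notch_right","board_front","shelf_board","batten_left","batten_right","bottle","wedge","carabiner","fingerboard"):
        print(t,[(np.round(r["point"],3).tolist(),round(r["p"],2)) for r in pinpoint(c,t)[:2]])
E
```

```text
{'clock': np.float64(0.0), 'position': array([0.244, 0.575, 0.404]), 'ee_rot': array([-0.91 ,  1.374,  0.908]), 'force': array([0.492, 0.14 , 0.083]), 'width': np.float64(0.999)}
scene [ 1.316 -0.197  0.571]
rack [([0.593, 0.061, 0.004], 0.78)]
runner_left [([0.45, -0.055, 0.109], 0.79)]
runner_right [([0.715, -0.072, 0.111], 0.72), ([0.591, -0.007, 0.116], 0.44)]
notch_left [([0.474, 0.179, 0.109], 0.78)]
notch_right [([0.73, 0.166, 0.109], 0.63)]
board_front [([0.586, -0.122, 0.1], 0.68)]
shelf_board [([0.589, -0.006, 0.114], 0.57)]
batten_left [([0.47, 0.112, 0.11], 0.7)]
batten_right [([0.728, 0.094, 0.108], 0.67)]
bottle [([0.514, 0.339, -0.0], 0.65)]
wedge [([0.68, -0.187, 0.002], 0.57)]
carabiner [([0.48, -0.216, 0.001], 0.49)]
fingerboard [([0.684, 0.316, 0.001], 0.9)]
top [0.475 0.062 0.885]
rack []
runner_left [([0.454, -0.059, 0.112], 0.8), ([0.726, 0.165, 0.109], 0.37)]
runner_right [([0.712, -0.07, 0.111], 0.89), ([0.681, -0.193, 0.001], 0.64)]
notch_left [([0.474, 0.182, 0.112], 0.75)]
notch_right [([0.726, 0.164, 0.111], 0.9)]
board_front [([0.579, -0.13, 0.103], 0.81)]
shelf_board [([0.588, -0.01, 0.112], 0.83)]
batten_left [([0.466, 0.114, 0.116], 0.66)]
batten_right [([0.725, 0.1, 0.109], 0.89)]
bottle [([0.512, 0.331, -0.002], 0.76)]
wedge [([0.681, -0.193, -0.001], 0.72)]
carabiner [([0.48, -0.22, -0.002], 0.61)]
fingerboard [([0.689, 0.32, 0.0], 0.79)]
```

View pics/scene0.png

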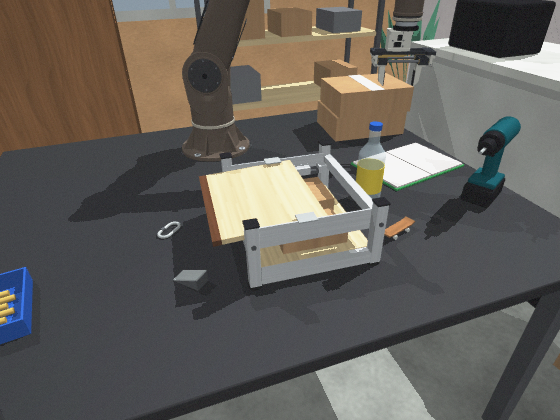

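View pics/top0.png

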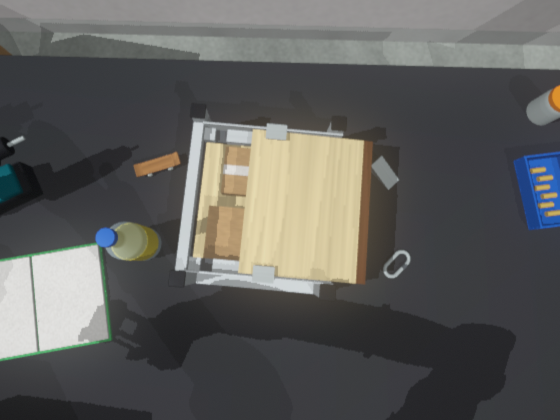

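Run:
```python
from cell import arm
import numpy as np
from scipy.spatial.transform import Rotation as R
s=arm.observe();print(R.from_rotvec(s["ee_rot"]).as_matrix().round(3))
L=lambda l:np.array(l)
loc=L([[-130,130],[-130,-130],[111,130],[111,-130]])/1e3
w=L([[.452,-.057],[.7135,-.071],[.474,.1805],[.728,.165]])
lc=loc-loc.mean(0);wc=w-w.mean(0)
a=np.arctan2((lc[:,0]*wc[:,1]-lc[:,1]*wc[:,0]).sum(),(lc*wc).sum());M=L([[np.cos(a),-np.sin(a)],[np.sin(a),np.cos(a)]])
t=w.mean(0)-M@loc.mean(0);print("yaw",np.degrees(a),t,"res",(w-(loc@M.T+t)).round(4).tolist())
for p in([.5825,-.126],[.5885,-.008],[.468,.113],[.7265,.097],[.6805,-.19],[.48,-.218]):print(p,(M.T@(L(p)-t)).round(4))
print("slide dir",M[:,0],"home front",M@[-.12,0]+t)
```

```text
[[ 0.    -0.921  0.39 ]
 [ 0.     0.39   0.921]
 [-1.     0.     0.   ]]
yaw 86.20348805758643 [0.59250402 0.06385415] res [[-0.0022, 0.0003], [-0.0001, 0.0035], [0.0039, -0.0027], [-0.0016, -0.001]]
[0.5825, -0.126] [-0.1901 -0.0026]
[0.5885, -0.008] [-0.072  -0.0008]
[0.468, 0.113] [0.0408 0.1275]
[0.7265, 0.097] [ 0.0419 -0.1315]
[0.6805, -0.19] [-0.2475 -0.1046]
[0.48, -0.218] [-0.2887  0.0936]
slide dir [0.06621316 0.9978055 ] home front [ 0.58455845 -0.05588251]
```

The rack sits at yaw about 86° with its front towards −y, and the board is drawn out about 70 mm. In the scene image the nosing is near pixel (210,205), and in the top image near (365,212). The wedge, at (385,172) in the top image, and the carabiner, at (397,264), lie low in front of it. First I'll raise the arm and turn the jaws parallel to the nosing.

>>> arm_command:
  motion:
    - [91.8, -20, 0, 0, 10.5, 0, 0]
    - [91.8, -20, 0, 0, 10.5, 0, 0]
    - [91.8, -20, 0, 0, 10.5, 0, 0]
    - [91.8, 0, 0, 0, 10.5, 0, 0]
    - [91.8, 0, 0, 0, 10.5, 0, 0]

```text
clock: 2.02
position: [0.2438, 0.5755, 0.4651]
ee_rot: [-0.194, 1.562, 0.195]
force: [-0.2, 0.7, -0.9]
width: 0.997
```

>>> arm_command:
  motion:
    - [91.8, 0, 0, 0, 10.5, 0, 0]
    - [91.8, 0, 0, 0, 7.8, 0, 0]
    - [91.8, 0, 0, 0, 0, 0, 0]

```text
clock: 2.4
position: [0.2437, 0.5755, 0.4647]
ee_rot: [0.051, 1.57, -0.051]
force: [0.2, 0.1, 0.5]
width: 1.0
```

```bash
cat > rel.py <<'E'
from cell import arm
import numpy as np,sys
from scipy.spatial.transform import Rotation as R
s=arm.observe();T=R.from_rotvec(s["ee_rot"]).as_matrix();p=np.array(s["position"])
print(round(float(s["clock"]),2),p.round(4),np.round(s["force"],2),"\n",T.round(3))
a=np.radians(86.2);M=np.array([[np.cos(a),-np.sin(a)],[np.sin(a),np.cos(a)]]);t=np.array([.5925,.0639])
print("rack xy mm",(1e3*M.T@(p[:2]-t)).round(1),"tip z",round(1e3*(p[2]-.178),1))
g=np.append(M@[float(sys.argv[1])/1e3,float(sys.argv[2])/1e3]+t,float(sys.argv[3])/1e3+.178)
print("tool shift",(1e3*T.T@(g-p)).round(1))
E
python3 rel.py -250 0 260
```

```text
2.4 [0.2437 0.5755 0.4647] [0.25 0.13 0.51] 
 [[ 0.     0.065  0.998]
 [-0.     0.998 -0.065]
 [-1.    -0.     0.   ]]
rack xy mm [487.4 382. ] tip z 286.7
tool shift [  26.8 -738.   380.7]
```

>>> arm_command:
  motion:
    - [91.8, 0, -49, 25, 0, 0, 0]
    - [91.8, 0, -49, 25, 0, 0, 0]
    - [91.8, 0, -49, 25, 0, 0, 0]
    - [91.8, 0, -49, 25, 0, 0, 0]
    - [91.8, 0, -49, 25, 0, 0, 0]

```text
clock: 3.02
position: [0.353, 0.321, 0.465]
ee_rot: [0.049, 1.57, -0.048]
force: [1.2, 0.3, 0.1]
width: 0.998
```

>>> arm_command:
  motion:
    - [91.8, 0, -49, 25, 0, 0, 0]
    - [91.8, 0, -49, 25, 0, 0, 0]
    - [91.8, 0, -49, 25, 0, 0, 0]
    - [91.8, 0, -49, 25, 0, 0, 0]
    - [91.8, 0, -49, 25, 0, 0, 0]

```text
clock: 3.65
position: [0.4615, 0.0683, 0.4651]
ee_rot: [0.049, 1.569, -0.048]
force: [0.5, 0.8, -0.3]
width: 1.0
```

>>> arm_command:
  motion:
    - [91.8, 0, -49, 25, 0, 0, 0]
    - [91.8, 0, -49, 25, 0, 0, 0]
    - [91.8, 0, -49, 25, 0, 0, 0]
    - [91.8, 0, -49, 25, 0, 0, 0]
    - [91.8, 0, 0, 0, 0, 0, 0]

```text
clock: 4.28
position: [0.5482, -0.1368, 0.4648]
ee_rot: [0.052, 1.57, -0.057]
force: [-0.4, -0.1, 0.8]
width: 1.0
```

```bash
python3 rel.py -250 0 96
```

```text
4.28 [ 0.5482 -0.1368  0.4648] [-0.35 -0.12  0.76] 
 [[ 0.     0.069  0.998]
 [-0.003  0.998 -0.069]
 [-1.    -0.003  0.   ]]
rack xy mm [-203.2   30.9] tip z 286.8
tool shift [190.9 -46.1  31. ]
```

>>> arm_command:
  motion:
    - [91.8, 0, -46, 31, 0, 0, 0]
    - [91.8, 50, 0, 0, 0, 0, 0]
    - [91.8, 50, 0, 0, 0, 0, 0]
    - [91.8, 50, 0, 0, 0, 0, 0]
    - [91.8, 40, 0, 0, 0, 0, 0]

```text
clock: 4.9
position: [0.5757, -0.1785, 0.2727]
ee_rot: [0.049, 1.572, -0.047]
force: [1.0, 0.5, 0.1]
width: 0.999
```

>>> arm_command:
  motion:
    - [91.8, 0, 0, 0, 0, 0, 0]
    - [91.8, 0, 0, 0, 0, 0, 0]

```text
clock: 5.15
position: [0.5765, -0.1799, 0.2763]
ee_rot: [0.05, 1.569, -0.05]
force: [0.8, -0.8, 0.3]
width: 0.997
```

```bash
python3 rel.py -200 0 96
python3 - <<'E'
from cell import get_image,pinpoint
import cv2
d=get_image("scene");cv2.imwrite("pics/s1.png",cv2.resize(d["frame"][130:310,120:400],None,fx=2.5,fy=2.5)[...,::-1])
for c in("scene","top"):
    get_image(c)
    for t in("board_front","notch_right","batten_right"):print(c,t,[(r["point"],r["p"]) for r in pinpoint(c,t)[:1]])
E
```

```text
5.15 [ 0.5765 -0.1799  0.2763] [ 0.8  -0.81  0.25] 
 [[ 0.002  0.064  0.998]
 [-0.     0.998 -0.064]
 [-1.    -0.     0.002]]
rack xy mm [-2.443e+02 -2.000e-01] tip z 98.3
tool shift [ 2.3 44.3 -0.1]
scene board_front [([0.5844, -0.1269, 0.1036], 0.96)]
scene notch_right [([0.7291, 0.1662, 0.1083], 0.97)]
scene batten_right [([0.7263, 0.0932, 0.1095], 0.89)]
top board_front [([0.5787, -0.1325, 0.1041], 0.64)]
top notch_right [([0.7293, 0.1638, 0.1104], 0.93)]
top batten_right [([0.7271, 0.0982, 0.1124], 0.63)]
```

View pics/s1.png

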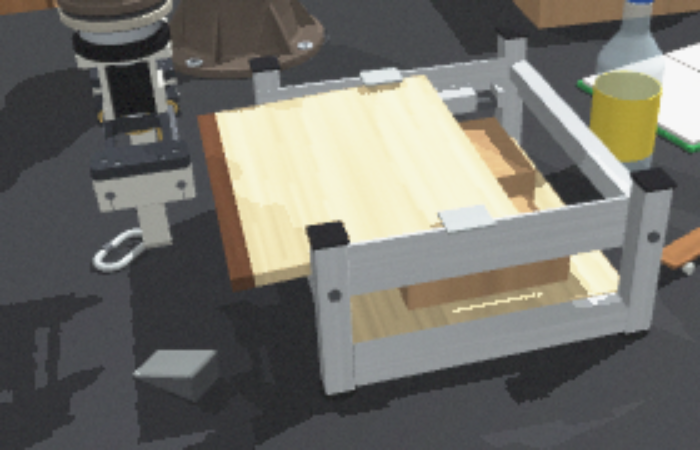

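The fingers hang in front of the nosing (fingertip at crop pixel (155,240), nosing at (225,210)), with about 40 mm to go. I'll approach and then push slowly.

>>> arm_command:
  motion:
    - [91.8, 2, 10, 0, 0, 0, 0]
    - [91.8, 0, 8, 0, 0, 0, 0]
    - [91.8, 0, 6, 0, 0, 0, 0]
    - [91.8, 0, 6, 0, 0, 0, 0]
    - [91.8, 0, 6, 0, 0, 0, 0]

```text
clock: 6.22
position: [0.5783, -0.1437, 0.2728]
ee_rot: [0.052, 1.57, -0.052]
force: [-0.2, 0.4, 1.1]
width: 1.0
```

>>> arm_command:
  motion:
    - [91.8, 0, 6, 0, 0, 0, 0]
    - [91.8, 0, 6, 0, 0, 0, 0]
    - [91.8, 0, 6, 0, 0, 0, 0]

```text
clock: 6.6
position: [0.5795, -0.1263, 0.273]
ee_rot: [0.052, 1.57, -0.053]
force: [-0.3, -2.6, 1.1]
width: 0.998
```

>>> arm_command:
  motion:
    - [91.8, 0, 6, 0, 0, 0, 0]
    - [91.8, 0, 6, 0, 0, 0, 0]
    - [91.8, 0, 6, 0, 0, 0, 0]

```text
clock: 6.98
position: [0.5807, -0.1078, 0.2727]
ee_rot: [0.052, 1.57, -0.052]
force: [0.1, -2.2, 0.6]
width: 1.0
```

```bash
python3 rel.py -129.5 0 96
python3 - <<'E'
from cell import get_image,pinpoint
for c in("scene","top"):
    get_image(c)
    for t in("board_front","notch_left","batten_left","notch_right","batten_right"):print(c,t,[(r["point"],r["p"]) for r in pinpoint(c,t)[:1]])
E
```

```text
6.97 [ 0.5807 -0.1078  0.2727] [ 0.13 -2.23  0.62] 
 [[ 0.     0.066  0.998]
 [-0.     0.998 -0.066]
 [-1.    -0.     0.   ]]
rack xy mm [-172.1    0.4] tip z 94.7
tool shift [-1.3 42.6  0.4]
scene board_front [([0.5844, -0.0946, 0.1039], 0.63)]
scene notch_left [([0.4736, 0.1802, 0.1076], 0.7)]
scene batten_left [([0.4697, 0.1428, 0.1089], 0.82)]
scene notch_right [([0.7311, 0.1666, 0.1095], 0.66)]
scene batten_right [([0.7242, 0.1219, 0.1069], 0.95)]
top board_front [([0.5803, -0.0992, 0.1034], 0.98)]
top notch_left [([0.4756, 0.1861, 0.1094], 0.87)]
top batten_left [([0.47, 0.1407, 0.113], 0.7)]
top notch_right [([0.7268, 0.1653, 0.1065], 0.8)]
top batten_right [([0.727, 0.1251, 0.1104], 0.92)]
```

>>> arm_command:
  motion:
    - [91.8, 0, 6, 0, 0, 0, 0]
    - [91.8, 0, 6, 0, 0, 0, 0]
    - [91.8, 0, 6, 0, 0, 0, 0]
    - [91.8, 0, 6, 0, 0, 0, 0]
    - [91.8, 0, 4, 0, 0, 0, 0]

```text
clock: 8.2
position: [0.5826, -0.0796, 0.2727]
ee_rot: [0.051, 1.57, -0.051]
force: [0.1, -3.1, 1.3]
width: 1.0
```

>>> arm_command:
  motion:
    - [91.8, 0, 3, 0, 0, 0, 0]
    - [91.8, 0, 3, 0, 0, 0, 0]

```text
clock: 8.45
position: [0.5829, -0.0741, 0.2727]
ee_rot: [0.052, 1.57, -0.052]
force: [0.7, -1.8, 1.8]
width: 1.0
```

```bash
python3 rel.py -129.5 0 96
python3 - <<'E'
from cell import get_image,pinpoint
import cv2
for c in("scene","top"):
    d=get_image(c)
    if c=="scene":cv2.imwrite("pics/s2.png",cv2.resize(d["frame"][130:310,120:400],None,fx=2.5,fy=2.5)[...,::-1])
    for t in("board_front","batten_left","batten_right"):print(c,t,[(r["point"],r["p"]) for r in pinpoint(c,t)[:1]])
E
```

```text
8.45 [ 0.5829 -0.0741  0.2727] [ 0.67 -1.82  1.77] 
 [[ 0.     0.066  0.998]
 [-0.     0.998 -0.066]
 [-1.    -0.     0.   ]]
rack xy mm [-138.3    0.4] tip z 94.7
tool shift [-1.3  8.8  0.4]
scene board_front [([0.5871, -0.0609, 0.1062], 0.68)]
scene batten_left []
scene batten_right [([0.7289, 0.1573, 0.1073], 0.78)]
top board_front [([0.5839, -0.0619, 0.1054], 0.75)]
top batten_left [([0.4725, 0.1756, 0.1156], 0.61)]
top batten_right [([0.7275, 0.1617, 0.1072], 0.69)]
```

>>> arm_command:
  motion:
    - [91.8, 0, 2, 0, 0, 0, 0]
    - [91.8, 0, 2, 0, 0, 0, 0]

```text
clock: 9.1
position: [0.5831, -0.0704, 0.2727]
ee_rot: [0.052, 1.57, -0.052]
force: [0.2, -1.9, -1.0]
width: 1.006
```

>>> arm_command:
  motion:
    - [91.8, 0, 2, 0, 0, 0, 0]

```text
clock: 9.22
position: [0.5833, -0.0681, 0.2727]
ee_rot: [0.052, 1.57, -0.052]
force: [-1.0, -1.1, 0.6]
width: 0.998
```

>>> arm_command:
  motion:
    - [91.8, 0, 1, 0, 0, 0, 0]

```text
clock: 9.35
position: [0.5834, -0.0671, 0.2727]
ee_rot: [0.052, 1.57, -0.052]
force: [0.3, -3.1, -0.1]
width: 0.997
```

```bash
cat > tilt.py <<'E'
from cell import get_image,pinpoint,arm
import numpy as np
d=get_image("top");z=d["range_z"];v,u=np.nonzero(z>0)
K=d["K"];zz=z[v,u];c=np.stack([(u-K[0,2])/K[0,0]*zz,(v-K[1,2])/K[1,1]*zz,zz]);w=(d["rotation"]@c).T+d["origin"]
a=np.radians(86.2);M=np.array([[np.cos(a),-np.sin(a)],[np.sin(a),np.cos(a)]]);r=(w[:,:2]-[.5925,.0639])@M
for y0,y1 in((-110,-60),(60,110)):
  print("y",y0)
  for x in range(-110,130,20):
    m=(abs(r[:,0]*1e3-x)<10)&(r[:,1]*1e3>y0)&(r[:,1]*1e3<y1)&(w[:,2]<.15);print(x,round(1e3*float(np.median(w[m,2])),1) if m.any() else None,end="; ")
print()
for t in("board_front","batten_left","batten_right"):print(t,[(r["point"],r["p"]) for r in pinpoint("top",t)[:1]])
E
python3 rel.py -129.5 0 96; python3 tilt.py
```

```text
9.35 [ 0.5834 -0.0671  0.2727] [ 0.32 -3.06 -0.05] 
 [[ 0.     0.066  0.998]
 [-0.     0.998 -0.066]
 [-1.    -0.     0.   ]]
rack xy mm [-131.3    0.4] tip z 94.7
tool shift [-1.3  1.8  0.4]Traceback (most recent call last):
  File "tilt.py", line 4, in <module>
    K=d["K"];zz=z[v,u];c=np.stack([(u-K[0,2])/K[0,0]*zz,(v-K[1,2])/K[1,1]*zz,zz]);w=(d["rotation"]@c).T+d["origin"]
                                                                                    ~~~~~~~~~~~~~~~~~~~^~~~~~~~~~~~
ValueError: operands could not be broadcast together with shapes (234247,) (3,)
```

```bash
sed -i 's/w=(d\["rotation"\]@c).T/w=Q(d["rotation"]).apply(c.T)/; 2a from scipy.spatial.transform import Rotation as R\nQ=lambda q:(print(np.shape(q)),R.from_rotvec(q) if len(q)==3 else R.from_quat(q))[1]' tilt.py; python3 tilt.py
```

```text
(3,)
y -110
-110 121.0; -90 122.6; -70 122.6; -50 122.7; -30 122.4; -10 122.5; 10 122.7; 30 122.5; 50 122.6; 70 122.7; 90 122.6; 110 122.5; y 60
-110 None; -90 122.6; -70 122.5; -50 122.6; -30 122.5; -10 122.5; 10 122.4; 30 122.6; 50 122.7; 70 122.5; 90 122.6; 110 122.7; 
board_front [([0.5825, -0.059, 0.1094], 0.89)]
batten_left [([0.4711, 0.1822, 0.1032], 0.93)]
batten_right [([0.7295, 0.1671, 0.1006], 0.63)]
```

The depth image shows the board level on both sides at about 122.5 mm, front to rear, so the batten has dropped in. I'll back away without pushing further.

>>> arm_command:
  motion:
    - [91.8, 0, -4, 0, 0, 0, 0]
    - [91.8, 0, -10, 0, 0, 0, 0]
    - [91.8, 0, -20, 0, 0, 0, 0]
    - [91.8, 0, -20, 0, 0, 0, 0]
    - [91.8, 0, 0, 0, 0, 0, 0]

```text
clock: 10.22
position: [0.5792, -0.1242, 0.273]
ee_rot: [0.054, 1.57, -0.056]
force: [-0.7, 0.1, -0.8]
width: 0.994
```

```bash
python3 rel.py -129.5 0 96; python3 tilt.py
python3 - <<'E'
from cell import get_image,pinpoint
import cv2
d=get_image("scene");cv2.imwrite("pics/s3.png",cv2.resize(d["frame"][110:310,120:440],None,fx=2.4,fy=2.4)[...,::-1])
get_image("top")
for c in("scene","top"):
    for t in("bottle","wedge","carabiner","fingerboard"):print(c,t,[(r["point"],r["p"]) for r in pinpoint(c,t)[:1]])
E
```

```text
10.22 [ 0.5792 -0.1242  0.273 ] [-0.67  0.14 -0.81] 
 [[ 0.     0.07   0.998]
 [-0.001  0.998 -0.07 ]
 [-1.    -0.001  0.   ]]
rack xy mm [-188.6    0.8] tip z 95.0
tool shift [-1.1 59.1  0.5]
(3,)
y -110
-110 122.8; -90 122.5; -70 122.4; -50 122.4; -30 122.5; -10 122.5; 10 122.5; 30 122.5; 50 122.5; 70 122.7; 90 122.8; 110 122.7; y 60
-110 122.6; -90 122.6; -70 122.4; -50 122.3; -30 122.6; -10 122.4; 10 122.5; 30 122.5; 50 122.5; 70 122.4; 90 122.6; 110 122.3; 
board_front [([0.5825, -0.0563, 0.1056], 0.9)]
batten_left [([0.4726, 0.1844, 0.1068], 0.88)]
batten_right [([0.7323, 0.1667, 0.0992], 0.96)]
scene bottle [([0.5109, 0.3387, -0.0038], 0.83)]
scene wedge [([0.6814, -0.185, 0.0029], 0.84)]
scene carabiner [([0.4826, -0.2137, -0.0013], 0.6)]
scene fingerboard [([0.6846, 0.3178, -0.0029], 0.75)]
top bottle [([0.5098, 0.3318, -0.0013], 0.76)]
top wedge []
top carabiner []
top fingerboard [([0.6921, 0.3186, 0.0004], 0.93)]
```

View pics/s3.png

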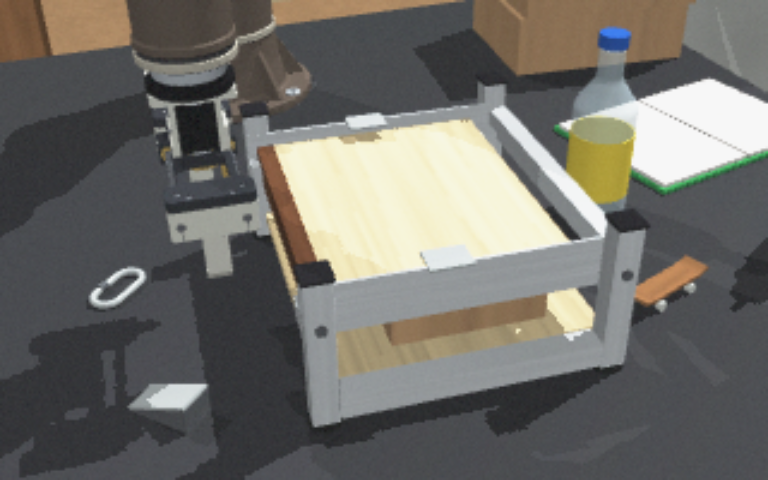

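The board lies flat in the rack with its nosing at about (285,205). The fingers hang clear at (220,255), and the four bystanders stand where they were. I'm handing in the job.

```bash
python3 -c "
from cell import arm
print(arm.sign_off())"
```

```text
the job is handed in; nothing more can be done
None
```

The shelf board is in its home position, lying flat with its batten down in both locating notches, and I've handed the job in. I pushed it about 70 mm along the runners with both open fingertips on the nosing. I went at about 50 mm/s or less, slowing near the notches. The wrist force readings during the push were about 2–3 N.

- **Board flat:** depth readings put its top at 122.3–122.8 mm on both sides, front to rear. A board lying flat at home should read 122 mm.
- **Board position:** after I backed off, the detected front face was within about 2 mm of its home position.
- **Batten ends:** the single detections disagreed. The right end read 99 mm, but the left read 107 mm, against about 102 mm expected when dropped. The detections are only good to about 4 mm, so I relied on the even depth readings.
- **Firm stop:** I did not press on to feel the batten against the far walls of the notches, because the depth already showed it had dropped.
- **Bystanders:** the bottle, wedge, carabiner and fingerboard were all found within about 5 mm of where they started. The wedge and carabiner were found only by the scene camera in that last check, not by the top one.
- **Robot:** it stopped about 60 mm clear of the board and touching nothing, at about 10 s on the clock.

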